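# Square a carved printing block on its registration jig

## Task

The carved printing block lies askew on its registration board. Keeping it flat on the board, first slide it, still askew, until the notch in its corner bears on the brass peg; then, with the notch kept on the peg, push the opposite corner (red dot) so that the block turns in place until its long edge lies flush against the steel stop bar, and hold it pressed there for about a second with a gentle push of about 8 N (never push the block with more than 20 N). Then let go, leaving the block seated on the peg and flush with the stop, and leave the bottle, ink jar and seal box where they stand.

Things in the scene. Friction and masses are not known exactly. Their poses are not given: they have to be found in the camera images.
- jig: Pale wooden registration board, fixed, 230 x 230 x 12 mm, edges at x -40 to +190, y -85 to +145 mm in its own frame; carries the brass peg and steel stop bar. Origin on the peg's axis at the board's underside (table level; its top is 12 mm higher). z up. A seated block lies to +x and +y of the peg, its axes parallel to the board's.
- peg_axis (a point): Point on the vertical axis of the fixed brass peg (diameter 14 mm, rising 20 mm above the board), 11 mm above the board's top. Axes as the board's.
- stop_face (a point): Middle of the working face of the fixed dark steel stop bar, 11 mm above the board's top; the face is upright, 60 mm long along the board's y, faces the board's +x, and lies at x = -9 mm, y = 55 to 115 mm from the peg axis; the bar is 16 mm thick and 26 mm high. Axes as the board's.
- block: Loose brown wooden printing block, 100 x 124 x 22 mm thick, 0.2 to 0.42 kg, dark carving on top, flat on the board; sliding it takes 1 to 5 N. x along the 100 mm sides, y along the 124 mm sides, z up; origin at its underside, at the notch's seat point. Outline x -9 to 91, y -9 to 115 mm from there. Starts 0.45 to 0.7 rad clockwise (from above) of square, notch 25 to 45 mm off the peg; it has to turn anticlockwise.
- notch (a point): Seat point of the block's notch, half-way up (11 mm); axes as the block's. It meets peg_axis when seated. The notch is a 16 x 16 mm square cut out of the block's corner at (-9, -9) mm; its inner faces, at x = 7 and y = 7 mm from the seat point, both touch the peg when seated.
- red_corner (a point): The block's corner with a small red dot on top, opposite the notch, half-way up: block x = 91, y = 115 mm. Pushing the edge x = 91 mm towards the block's -x near this corner turns the block anticlockwise and keeps both notch faces on the peg; follow the corner's arc about the peg and give way when the push turns towards the peg: a gripping finger off that arc jams the block.
- stop_corner (a point): The block's corner at block x = -9, y = 115 mm, half-way up; it ends at the far end of the stop face, with the block's edge x = -9 mm flush on that face. Block, peg and stop are stiff: once home, the push rises by several N per mm.
- bottle: Clear bottle, bystander, 50 mm diameter, 140 mm tall, standing on the table; origin at the centre of its underside.
- ink_jar: Ink jar with black lid, bystander, 56 mm diameter, 60 mm tall; origin at the centre of its underside.
- seal_box: Silvery seal box fixed on a grey box, bystander, 75 x 75 mm, 61 mm tall; origin at the centre of its underside.
Mind the look-alikes: they are no part of the job. What is meant by the block is not purple, and is the larger of those in its own colour.

How it is judged:
By the outcome, as a careful person would: the job done as asked, in the order asked, and still so for the second after the job is handed in, with the robot touching nothing.
It also fails if it takes over 72 s, if anything falls off the work surface, if the arm or the gripper's body presses on something with over 40 N, if the wrist force passes 120 N, or if a joint passes its speed limit or range.

## Robot

A 6-joint arm with a two-finger parallel gripper is mounted at the origin on the work surface. World frame = base frame: x ahead of the robot, y to its left, z up, the work surface at z = 0. Lengths are in m, angles in degrees, forces in N, time in s.
With the tool pointing down it reaches from about 0.25 to 0.725 m from the base axis. Payload 9.7 kg.
Tool frame: the origin (TCP) lies at the very end of the fingers, on their centre line; the grasp point (between the pads) lies 19 mm behind it; z points along the fingers, y is the line along which they close (so a half turn about z gives the same grasp; the last joint's range is limited). The gripper opens to 85 mm and grips with 20 to 120 N. Pads are 22 mm wide; open, the fingers measure 114 mm over their backs; the gripper's body (76 mm by 85 mm) begins 54 mm behind the grasp point. The pads swing forward as they close: fully open they stand 13 mm farther back than shut.
Start: joints at [-66.062, 4.979, 10.078, 95.1, 0, 90], TCP at [0.223, -0.503, 0.231] pointing down, gripper open.
Joint ranges: [-179.16, 179.16], [-48.56, 103.87], [-65.8, 70.77], [-126.05, 130.52], [-82.76, 87.17], [-180, 180]. Speed limits (degrees/s): [127.2, 127.2, 147.25, 180, 180, 180].

## Interface

Orientations are given as [roll, pitch, yaw] about the fixed x, y, z axes, in that order (R = Rz(yaw) Ry(pitch) Rx(roll)).
In Python, from workcell import bot gives the robot as it stands.
- The arm moves only by the tool arm_command, never from a script. Its argument "series" is a list of rows, each a list of 4 numbers: the shift along the tool's x, y, z in m, then the turn about the tool's z in rad. A call has exactly 5 rows; each row is the pose to reach, as a shift and turn from the pose commanded when the call began, along the tool's axes at that moment; what a row does not reach only later rows make up. A row lasts 1/10 s, in which the tool goes at most 50 mm and 8.59 degrees, less where a joint would pass 70% of its speed; a pose out of reach is approached as far as the arm can. A call with a gripper value outside its range is refused whole. "hand" is the finger opening in m, from 0 to 0.0854, set as the call begins (left out, the last holds). The fingers move at their own pace and stop on an object; "grip_force" is the grip in N (left out, the last holds). Time passes only in rows, so rows that repeat a pose let the fingers close, or fill a call up. It gives the time, the measured TCP pose, the force, the opening and the grip force at its end, in the units of the state.
- bot.get_obs(): the state, without advancing time (a new reading comes with each control period).
- bot.camera(name): name is "scene" or "top" or "wrist"; returns a dict with "color" (480x640x3 uint8, blue, green, red), "camera_matrix" (3x3 intrinsics, pixels), "xyz" and "orientation" of the camera in the world; the wrist camera has in their place "T_tool_cam" (4x4, takes a point from camera to tool coordinates, whose origin is the TCP and whose axes are the flange's). Camera axes: x right, y up, looking along -z (the intrinsics and any distortion apply to the point x, -y, -z); pixel columns grow to the right and rows downward; lengths in m; the calibration is good to about 2 mm. A picture is of the moment at which its call begins: read the wrist's pose just before it. There is no depth.
- bot.job_done(): hands the job in; it is judged then, once.
Trained networks look in the newest picture that a camera, given by its name, has taken for a name from the list of things; names that differ only in an ending like _2 or _b are one class to them, and where a whole thing is asked for, a point or a joint stands for the part that bears it (a point fixed in the world has none). Each returns a list of dicts, best first, with "confidence" (0 to 1); they miss things now and then, are a little off and sometimes report something else, mostly with a low value. They report only what shows in the picture. A call takes as long as a camera call. They do not tell look-alikes from the thing itself.
- bot.find_in(camera, target): "location" ([column, row] in pixels, amid what is visible of it).
- bot.mark_of(camera, target): "location" ([column, row] in pixels: a listed point, or the origin of a listed thing).
The state is a dict: "time": time; "q": joint angles; "qd": joint speeds; "joint_efforts": joint torques, N m; "ee_pos": TCP position; "tcp_rot": TCP orientation; "wrist_force": force on the tool from outside, world axes, zero at the start; "torque": the same for the moment, N m; "opening": finger opening in m; "grasp_force": force on a finger pad.
Only numpy, scipy, OpenCV 4.12 (cv2) and the standard library are available. Lean on these libraries where they do the work, as an engineer would, in place of code of your own. Each camera call takes 0.05 s, during which the arm holds its last target. There are 200 camera calls.

## Working session

There is one attempt and no reset: what is moved stays moved. The work goes in short steps, Python scripts to look and compute and a tool call to move; the robot and the scene stay as the last step left them, time stands still between calls to the robot, and variables do not carry over. Pictures are saved under pics/ and viewed, at most 10 in all, crops included, and the job is handed in when it is done.

Besides the shell and the picture viewer there is one more tool, called after "Request:" in YAML: its name, and indented under it one key for each argument. arm_command: Moves the arm, as the interface text tells. Its arguments: {"type":"object","properties":{"series":{"type":"array"},"hand":{"type":"number"},"grip_force":{"type":"number"}},"required":["series"]}

```bash
mkdir -p pics; cat > h.py <<'E'
import numpy as np, cv2
from scipy.spatial.transform import Rotation as R
from workcell import bot
def cam(name, save=None):
    o=bot.get_obs(); c=bot.camera(name)
    if save: cv2.imwrite('pics/'+save,c['color'])
    K=np.array(c['camera_matrix'])
    if 'T_tool_cam' in c:
        T=np.eye(4); T[:3,:3]=R.from_euler('xyz',o['tcp_rot'],degrees=True).as_matrix(); T[:3,3]=o['ee_pos']
        T=T@np.array(c['T_tool_cam'])
    else:
        T=np.eye(4); T[:3,3]=c['xyz']; T[:3,:3]=R.from_euler('xyz',c['orientation'],degrees=True).as_matrix()
    return c,K,T
def ray(K,T,px,z):
    u=np.linalg.solve(K,[px[0],px[1],1.]); d=T[:3,:3]@np.array([u[0],-u[1],-u[2]]); p=T[:3,3]
    return p+d*(z-p[2])/d[2]
def proj(K,T,P):
    q=T[:3,:3].T@(np.asarray(P)-T[:3,3]); u=K@np.array([q[0],-q[1],-q[2]]); return u[:2]/u[2]
E
python3 - <<'E'
from h import *
Z=dict(jig=0,peg_axis=.023,stop_face=.023,block=.012,notch=.023,red_corner=.023,stop_corner=.023,bottle=0,ink_jar=0,seal_box=0)
o=bot.get_obs();print(o)
for n in('top','scene'):
    c,K,T=cam(n,n+'0.png'); print(n,{k:v for k,v in c.items() if k!='color'})
    for t,z in Z.items():
        for d in bot.mark_of(n,t)[:4]:
            print(t,np.round(d['location']),round(d['confidence'],2),np.round(ray(K,T,d['location'],z),4))
E
```

```text
{'time': 0.0, 'q': array([-6.60612984e+01,  5.01057170e+00,  1.00340460e+01,  9.50994790e+01,
        1.69491670e-03,  9.00005026e+01]), 'qd': array([ 0.02388688, -0.03128378,  0.01802404, -0.05346166,  0.08687833,
        0.02659308]), 'joint_efforts': array([-6.35956876e-04, -5.20391035e+01,  4.64799500e+01,  1.64222176e-02,
       -7.78387948e-05,  1.51760535e-06]), 'ee_pos': array([ 0.22308106, -0.50247363,  0.23058449]), 'tcp_rot': array([-1.79923995e+02, -1.69424853e-03,  2.39381967e+01]), 'wrist_force': array([-0.45210231,  0.07840555, -0.07643998]), 'torque': array([-0.01757656, -0.03420904,  0.00561217]), 'grasp_force': 0.0, 'opening': 0.08536064979457064}
top {'camera_matrix': array([[465.80923405,   0.        , 325.55056562],
       [  0.        , 465.80923405, 238.36237745],
       [  0.        ,   0.        ,   1.        ]]), 'xyz': array([ 0.49751404, -0.01721287,  1.03450767]), 'orientation': array([  9.46202155,  -0.50627289, -90.84247243])}
jig [352. 259.] 0.77 [ 0.6227 -0.0862  0.    ]
peg_axis [353. 258.] 0.47 [ 0.6221 -0.0876  0.023 ]
stop_face [364. 302.] 0.71 [ 
[... 1519 characters left out ...]
0.78 [ 0.6184 -0.0508  0.012 ]
block [238. 297.] 0.72 [ 0.8726 -0.0801  0.012 ]
notch [236. 295.] 0.92 [ 0.879  -0.0826  0.023 ]
notch [309. 230.] 0.86 [ 0.6088 -0.0471  0.023 ]
notch [245. 217.] 0.79 [ 0.646  -0.2182  0.023 ]
red_corner [228. 200.] 0.83 [ 0.6137 -0.2962  0.023 ]
red_corner [363. 232.] 0.64 [0.546  0.0747 0.023 ]
red_corner [233. 251.] 0.57 [ 0.766  -0.1708  0.023 ]
stop_corner [197. 272.] 0.94 [ 0.8665 -0.2041  0.023 ]
stop_corner [221. 218.] 0.82 [ 0.6826 -0.27    0.023 ]
stop_corner [342. 215.] 0.68 [ 0.516  -0.0013  0.023 ]
bottle [189. 215.] 0.98 [ 0.6965 -0.3701  0.    ]
ink_jar [458. 280.] 0.94 [0.5608 0.3364 0.    ]
seal_box [247. 168.] 0.88 [ 0.4476 -0.3534  0.    ]
```

View pics/top0.png

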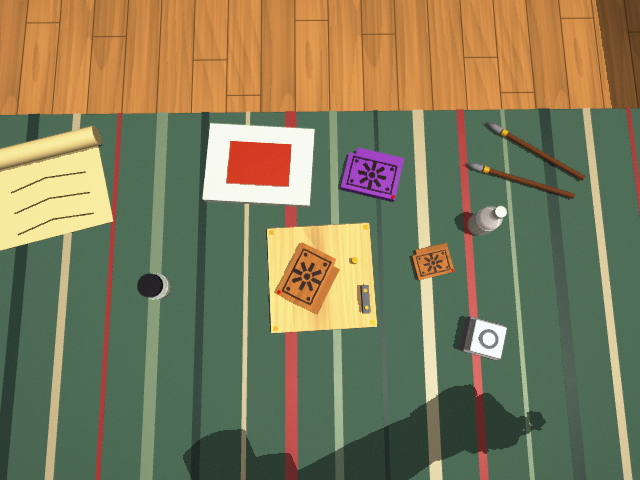

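```bash
python3 - <<'E'
import cv2
a=cv2.imread('pics/top0.png')[130:370,240:500]; cv2.imwrite('pics/crop0.png',cv2.resize(a,None,fx=2.5,fy=2.5,interpolation=cv2.INTER_CUBIC))
E
```

```text
(no output)
```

View pics/crop0.png

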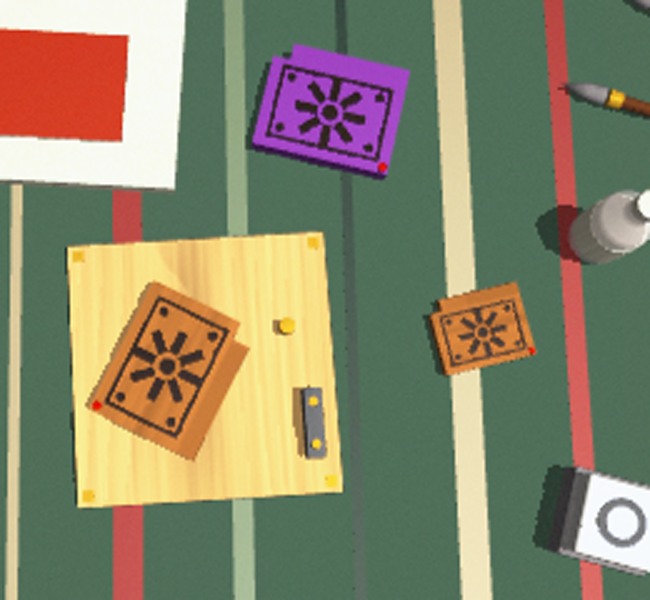

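Candidates: the big brown block on the board (307,277), a small brown one (433,262) and a purple one (372,174). The block on the board is meant: it is brown and the larger of the two brown ones. The crop shows its red dot at bottom left (279,292) and its notch at the right (337,262), facing the peg (354,260). The stop bar is at (365,299). I'll bring the wrist camera over it.

Request:
arm_command:
  series:
    - [0.03, -0.021, -0.008, 0]
    - [0.06, -0.042, -0.016, 0]
    - [0.09, -0.063, -0.024, 0]
    - [0.12, -0.084, -0.032, 0]
    - [0.15, -0.105, -0.04, 0]

```text
time: 1.6
ee_pos: [0.3181, -0.3446, 0.2717]
tcp_rot: [180.0, -0.0, 23.9]
wrist_force: [1.2, -0.2, -0.5]
opening: 0.0853
grasp_force: 0.0
```

Request:
arm_command:
  series:
    - [0.03, -0.021, -0.008, 0]
    - [0.06, -0.042, -0.016, 0]
    - [0.09, -0.063, -0.024, 0]
    - [0.12, -0.084, -0.032, 0]
    - [0.15, -0.105, -0.04, 0]

```text
time: 2.1
ee_pos: [0.4127, -0.1876, 0.3118]
tcp_rot: [180.0, -0.0, 23.9]
wrist_force: [0.5, -0.1, 1.2]
opening: 0.0853
grasp_force: 0.0
```

Request:
arm_command:
  series:
    - [0.03, -0.021, -0.008, 0]
    - [0.06, -0.042, -0.016, 0]
    - [0.09, -0.063, -0.024, 0]
    - [0.12, -0.084, -0.032, 0]
    - [0.15, -0.105, -0.04, 0]

```text
time: 2.6
ee_pos: [0.5072, -0.0307, 0.3518]
tcp_rot: [180.0, -0.0, 23.9]
wrist_force: [0.5, -1.5, 0.0]
opening: 0.0857
grasp_force: 0.0
```

Request:
arm_command:
  series:
    - [0, 0, 0, -0.14]
    - [0, 0, 0, -0.28]
    - [0, 0, 0, -0.42]
    - [0, 0, 0, -0.56]
    - [0, 0, 0, -0.7]

```text
time: 3.1
ee_pos: [0.5067, -0.0321, 0.3513]
tcp_rot: [180.0, 0.0, 64.4]
wrist_force: [0.2, -0.1, 0.7]
opening: 0.0859
grasp_force: 0.0
```

```bash
python3 - <<'E'
from h import *
o=bot.get_obs();print(o['time'],o['ee_pos'],o['tcp_rot'],o['q'],o['wrist_force'])
c,K,T=cam('wrist','w1.png');print(K,c['T_tool_cam']);print(T)
for t,z in dict(peg_axis=.023,stop_face=.023,notch=.023,red_corner=.023,stop_corner=.023).items():
    for d in bot.mark_of('wrist',t)[:2]: print(t,np.round(d['location']),round(d['confidence'],2),np.round(ray(K,T,d['location'],z),4))
E
```

```text
3.1 [ 0.50665172 -0.03214634  0.35132627] [1.79997014e+02 1.64659624e-03 6.43833677e+01] [-3.62898498e+00  3.85067661e+00  2.26637231e+01  1.08810894e+02
 -2.64487830e-03  1.11987647e+02] [ 0.19665121 -0.12003722  0.74201152]
[[400.65825388   0.         320.12650259]
 [  0.         400.65825388 232.84076592]
 [  0.           0.           1.        ]] [[ 5.55552364e-04  9.53365992e-01  3.01816129e-01  7.77977591e-02]
 [ 9.99999813e-01 -6.06552122e-04  7.52574273e-05  6.18341615e-04]
 [ 2.54815086e-04  3.01816031e-01 -9.53366151e-01 -1.43067114e-01]
 [ 0.00000000e+00  0.00000000e+00  0.00000000e+00  1.00000000e+00]]
[[ 9.01947091e-01  4.11648925e-01  1.30524357e-01  5.40840004e-01]
 [-4.31846506e-01  8.59904464e-01  2.72163385e-01  3.77440451e-02]
 [-2.02712288e-04 -3.01843461e-01  9.53357480e-01  4.94391175e-01]
 [ 0.00000000e+00  0.00000000e+00  0.00000000e+00  1.00000000e+00]]
peg_axis [426. 178.] 0.75 [ 0.6182 -0.0897  0.023 ]
stop_face [364. 216.] 0.78 [ 0.5334 -0.1005  0.023 ]
notch [632.  85.] 0.85 [ 0.8615 -0.0916  0.023 ]
notch [406. 151.] 0.75 [ 0.6094 -0.0501  0.023 ]
red_corner [306.  69.] 0.98 [0.5437 0.0792 0.023 ]
red_corner [554. 199.] 0.9 [ 0.7481 -0.1801  0.023 ]
stop_corner [634. 182.] 0.92 [ 0.8393 -0.2005  0.023 ]
stop_corner [306. 160.] 0.59 [ 0.4999 -0.0089  0.023 ]
```

View pics/w1.png

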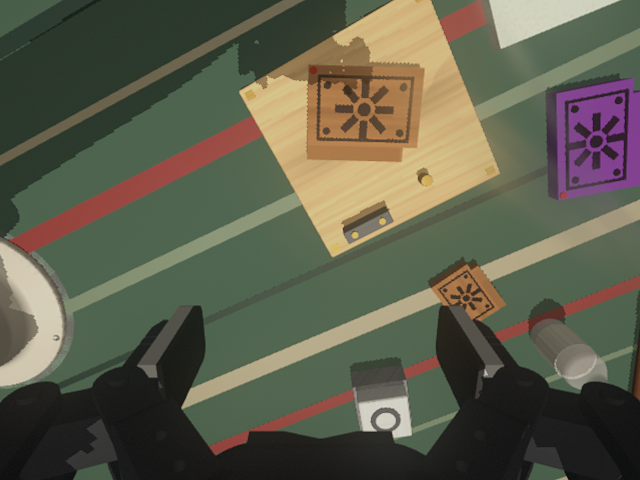

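The wrist view shows the block with its red dot at (313,70), the notch at (405,155), the peg at (426,178) and the bar at (368,223). Next I'll fit outlines of the board and block.

```bash
cat > fit.py <<'E'
from h import *
from scipy.optimize import minimize
OUT=np.array([(7,-9),(91,-9),(91,115),(-9,115),(-9,7),(7,7)])/1e3
BRD=np.array([(-40,-85),(190,-85),(190,145),(-40,145)])/1e3
def world(o,p,z):
    c,s=np.cos(p[2]),np.sin(p[2]); return np.c_[o@np.array([[c,s],[-s,c]])+p[:2],np.full(len(o),z)]
def render(K,T,o,p,z0,z1,S=4):
    im=np.zeros((480,640),np.uint8)
    def poly(P): cv2.fillPoly(im,[np.round(np.array([proj(K,T,q) for q in P])*16).astype(np.int32)],255,cv2.LINE_AA,4)
    a,b=world(o,p,z0),world(o,p,z1); poly(a);poly(b)
    for i in range(len(o)):
        j=(i+1)%len(o); poly([a[i],a[j],b[j],b[i]])
    return im
def masks(img):
    h=cv2.cvtColor(cv2.GaussianBlur(img,(3,3),0),cv2.COLOR_BGR2HSV).astype(int); H,S,V=h[...,0],h[...,1],h[...,2]
    return H,S,V
def big(m,seed):
    m=cv2.morphologyEx(m.astype(np.uint8)*255,cv2.MORPH_OPEN,np.ones((3,3)))
    cs,_=cv2.findContours(m,cv2.RETR_EXTERNAL,cv2.CHAIN_APPROX_NONE)
    c=max((c for c in cs if cv2.contourArea(c)>200),key=lambda c:cv2.pointPolygonTest(c,seed,True))
    o=np.zeros_like(m); cv2.drawContours(o,[c],-1,255,-1); return o
def fit(K,T,m,o,p0,z0,z1):
    f=lambda d: np.abs(render(K,T,o,p0+np.array(d)*[.01,.01,.1],z0,z1).astype(float)-m).sum()/255
    best=None
    for k in range(2):
        x0=best.x if best else np.zeros(3)
        best=minimize(f,x0,method='Nelder-Mead',options=dict(initial_simplex=x0+np.vstack([np.zeros(3),np.eye(3)*(1 if k==0 else .3)]),maxiter=150))
    return p0+best.x*[.01,.01,.1],best.fun
def measure(name,pb,pj,save=None,jig=True,hueT=16):
    c,K,T=cam(name); img=c['color']; H,S,V=masks(img)
    sb=tuple(map(float,proj(K,T,world(np.array([[.041,.053]]),pb,.034)[0])))
    mb=big((H<=hueT)&(S>90)&(V>40),sb)
    b,e=fit(K,T,mb,OUT,pb,.012,.034); vis=img.copy()
    j=None; ej=0
    if jig:
        mj=big((H<33)&(S>50)&(V>60)|(mb>0),sb); j,ej=fit(K,T,mj,BRD,pj,0,.012)
        vis[cv2.Canny(render(K,T,BRD,j,0,.012),50,150)>0]=(255,0,0)
        for q in [(0,0,.032),(-.009,.055,.038),(-.009,.115,.038)]:
            cv2.circle(vis,tuple(int(round(v)) for v in proj(K,T,world(np.array([q[:2]]),j,q[2])[0])),2,(255,0,255),-1)
    vis[cv2.Canny(render(K,T,OUT,b,.034,.034),50,150)>0]=(255,255,0)
    if save: cv2.imwrite('pics/'+save,vis)
    return b,e,j,ej,vis,(mb>0).sum(),img
def rel(b,j):
    c,s=np.cos(j[2]),np.sin(j[2]); d=b[:2]-j[:2]
    return np.array([c*d[0]+s*d[1],-s*d[0]+c*d[1]]),b[2]-j[2]
E
python3 - <<'E'
from fit import *
pb=np.array([.610,-.052,np.radians(65)]);pj=np.array([.618,-.089,np.radians(92)])
V=[]
for n in('wrist','top'):
    b,e,j,ej,v,a,_=measure(n,pb,pj)
    print(n,b.round(4),np.degrees(b[2]).round(1),e,a,j.round(4),np.degrees(j[2]).round(1),ej,rel(b,j))
    u=v[0:270,230:510] if n=='wrist' else v[215:340,255:385]
    V.append(cv2.resize(u,(400,400*u.shape[0]//u.shape[1]),interpolation=cv2.INTER_NEAREST)[:385])
h=min(x.shape[0] for x in V)
cv2.imwrite('pics/fit1.png',np.hstack([x[:h] for x in V]))
E
```

```text
wrist [ 0.6072 -0.0513  1.0909] 62.5 360.1411764705882 10450 [ 0.6174 -0.09    1.6178] 92.7 8719.949019607842 (array([0.03916416, 0.00833565]), np.float64(-0.5269079472238833))
top [ 0.6207 -0.0569  1.0562] 60.5 5441.850980392157 2654 [ 0.7748  0.1073 -0.7682] -44.0 7314.286274509804 (array([ 0.00324072, -0.22521079]), np.float64(1.824365102986369))
```

View pics/fit1.png

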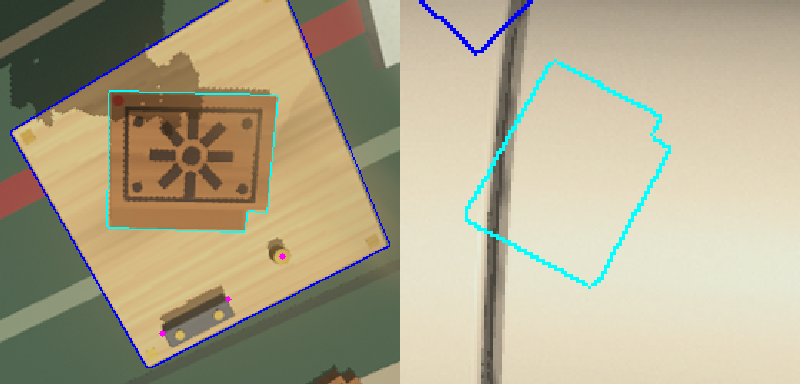

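The wrist fit agrees with the board, peg and bar marks. In the board frame the notch is at (39, 8) mm and the block is turned -30.2°, both within the stated ranges. The remaining travel in block axes is -30 mm in x and -27 mm in y.

Plan:
- Push -x with two fingers, leaving a small gap.
- Push -y to contact.
- Push -x to contact.
- Turn the block at the red corner.

Request:
arm_command:
  series:
    - [0.029, 0.01, 0.03, 0.006]
    - [0.057, 0.02, 0.06, 0.012]
    - [0.086, 0.03, 0.09, 0.02]
    - [0.114, 0.04, 0.12, 0.026]
    - [0.143, 0.05, 0.15, 0.033]
  hand: 0.05

```text
time: 4.0
ee_pos: [0.6148, 0.0753, 0.2001]
tcp_rot: [180.0, -0.0, 62.1]
wrist_force: [0.6, 0.3, -0.2]
opening: 0.05
grasp_force: 0.0
```

Request:
arm_command:
  series:
    - [0, 0, 0.04, 0]
    - [0, 0, 0.08, 0]
    - [0, 0, 0.12, 0]
    - [0, 0, 0.12, 0]
    - [0, 0, 0.12, 0]

```text
time: 4.5
ee_pos: [0.614, 0.0745, 0.082]
tcp_rot: [-180.0, 0.0, 62.1]
wrist_force: [0.1, -0.0, 1.5]
opening: 0.05
grasp_force: 0.0
```

```bash
cat > tcp.py <<'E'
from fit import *
import sys
def inblock(b):
    o=bot.get_obs(); d=np.array(o['ee_pos'][:2])-b[:2]; c,s=np.cos(b[2]),np.sin(b[2])
    print('t',o['time'],'tcp in block mm',np.round([1e3*(c*d[0]+s*d[1]),1e3*(-s*d[0]+c*d[1])],1),'z',o['ee_pos'][2].round(4),'yaw',o['tcp_rot'][2].round(2),'blk yaw',np.degrees(b[2]).round(2),'F',np.round(o['wrist_force'],1),'open',round(o['opening'],4),'q',np.round(o['q'],0))
E
python3 - <<'E'
from tcp import *
inblock(np.array([.6072,-.0513,1.0909]))
c,K,T=cam('wrist','w2.png')
E
```

```text
t 4.5 tcp in block mm [114.7  52. ] z 0.082 yaw 62.12 blk yaw 62.5 F [ 0.1 -0.   1.5] open 0.05 q [  7.  14.   4.  80.   0. 125.]
```

View pics/w2.png

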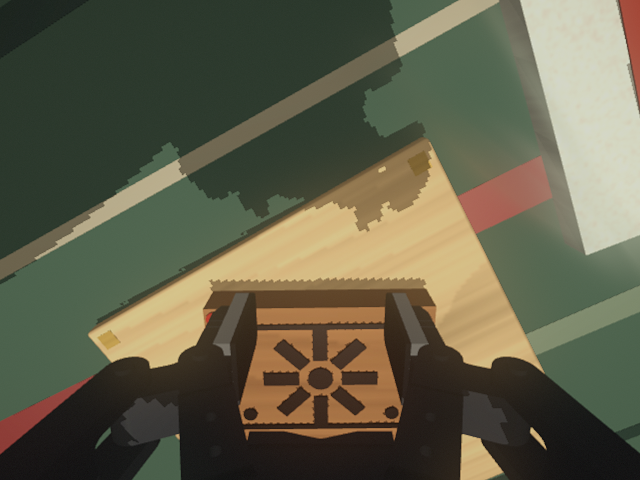

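The view confirms the calibration: the block's edge is at row 307, as predicted. The fingers sit 12 mm outside it, so I'll lower and push along tool -x.

Request:
arm_command:
  series:
    - [0, 0, 0.03, 0]
    - [0, 0, 0.055, 0]
    - [0, 0, 0.065, 0]
    - [-0.004, 0, 0.065, 0]
    - [-0.008, 0, 0.065, 0]

```text
time: 5.05
ee_pos: [0.6114, 0.0673, 0.0185]
tcp_rot: [179.9, -0.1, 62.2]
wrist_force: [1.0, 0.6, -0.2]
opening: 0.0502
grasp_force: 0.0
```

Request:
arm_command:
  series:
    - [-0.002, 0, 0, 0]
    - [-0.004, 0, 0, 0]
    - [-0.007, 0, 0, 0]
    - [-0.01, 0, 0, 0]
    - [-0.013, 0, 0, 0]

```text
time: 5.55
ee_pos: [0.6052, 0.0564, 0.0174]
tcp_rot: [179.9, -0.1, 62.2]
wrist_force: [3.1, 4.1, 4.3]
opening: 0.05
grasp_force: 2.8
```

Request:
arm_command:
  series:
    - [-0.004, 0, 0, 0]
    - [-0.008, 0, 0, 0]
    - [-0.012, 0, 0, 0]
    - [-0.016, 0, 0, 0]
    - [-0.019, 0, 0, 0]

```text
time: 6.05
ee_pos: [0.5963, 0.0395, 0.0173]
tcp_rot: [179.9, -0.1, 62.2]
wrist_force: [2.7, 4.5, 4.7]
opening: 0.0499
grasp_force: 2.8
```

```bash
python3 - <<'E'
from tcp import *
inblock(np.array([.6072,-.0513,1.0909]))
for n in('wrist',):
    c,K,T=cam(n)
    for t in('notch','red_corner','stop_corner'):
        for d in bot.mark_of(n,t)[:2]: print(t,np.round(d['location']),round(d['confidence'],2),np.round(ray(K,T,d['location'],.023),4))
E
```

```text
t 6.05 tcp in block mm [75.5 51.6] z 0.0173 yaw 62.18 blk yaw 62.5 F [2.7 4.5 4.7] open 0.0499 q [  4.  13.  -5.  72.   0. 122.]
red_corner [159. 344.] 0.83 [0.5353 0.0584 0.023 ]
```

Request:
arm_command:
  series:
    - [0.01, 0, 0, 0]
    - [0.012, 0, -0.03, 0]
    - [0.012, 0, -0.075, 0]
    - [0.012, 0, -0.12, 0]
    - [0.012, 0, -0.165, 0]

```text
time: 6.75
ee_pos: [0.6005, 0.05, 0.1822]
tcp_rot: [-179.9, 0.1, 62.2]
wrist_force: [1.3, 0.7, -0.5]
opening: 0.0499
grasp_force: 0.0
```

Request:
arm_command:
  series:
    - [-0.015, -0.018, -0.008, -0.149]
    - [-0.03, -0.036, -0.016, -0.298]
    - [-0.045, -0.054, -0.024, -0.447]
    - [-0.06, -0.072, -0.032, -0.596]
    - [-0.073, -0.089, -0.035, -0.745]

```text
time: 7.25
ee_pos: [0.4873, 0.0267, 0.2165]
tcp_rot: [-179.9, 0.0, 105.2]
wrist_force: [-0.6, 0.3, 0.1]
opening: 0.05
grasp_force: 0.0
```

Request:
arm_command:
  series:
    - [0, 0, 0, -0.149]
    - [0, 0, 0, -0.298]
    - [0, 0, 0, -0.447]
    - [0, 0, 0, -0.596]
    - [0, 0, 0, -0.745]

```text
time: 7.75
ee_pos: [0.4881, 0.0269, 0.2157]
tcp_rot: [-179.9, -0.1, 147.9]
wrist_force: [-0.3, -0.5, -0.0]
opening: 0.0499
grasp_force: 0.0
```

```bash
python3 - <<'E'
from tcp import *
pb=np.array([.595,-.0748,1.0909]);pj=np.array([.6174,-.09,1.6178])
b,e,j,ej,v,a,_=measure('wrist',pb,pj,'fit2.png')
print(b.round(4),e,a,j.round(4),ej,rel(b,j),rel(b,pj)); inblock(b)
E
```

```text
[ 0.5977 -0.073   1.116 ] 4031.309803921569 18324 [ 0.6168 -0.0891  1.612 ] 9099.443137254902 (array([0.01681285, 0.01846038]), np.float64(-0.49595465097613567)) (array([0.01789113, 0.01888078]), np.float64(-0.5017759652171179))
t 7.8 tcp in block mm [ 41.6 142.4] z 0.2157 yaw 148.4 blk yaw 63.94 F [-0.1 -0.5  0.7] open 0.05 q [ 3. -4. -0. 93. -0. 35.]
```

View pics/fit2.png

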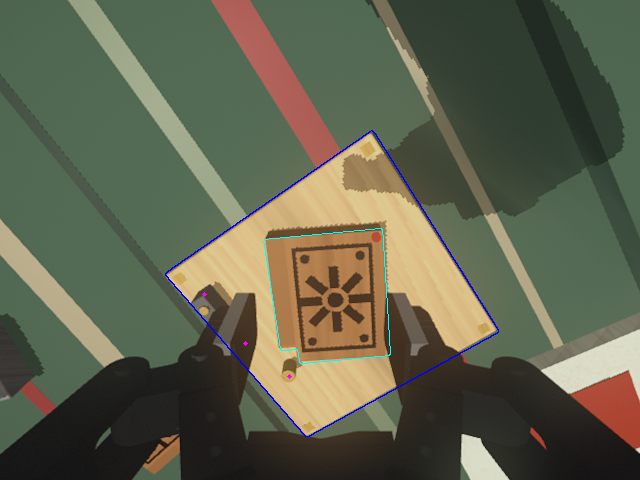

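The fit matches: block corners at (267,238) and (383,229), peg top at (289,376). About 6 mm is left in block x and 24 mm in block y. I'll lower beside the y = 115 edge and push -y until it touches.

Request:
arm_command:
  series:
    - [0, 0, 0.045, -0.03]
    - [0, 0, 0.09, -0.06]
    - [0, 0, 0.135, -0.1]
    - [0, 0, 0.175, -0.1]
    - [0, 0, 0.199, -0.1]

```text
time: 8.3
ee_pos: [0.4862, 0.0268, 0.0135]
tcp_rot: [-179.8, -0.2, 153.1]
wrist_force: [-0.6, -0.0, 0.4]
opening: 0.0503
grasp_force: 0.0
```

Request:
arm_command:
  series:
    - [-0.002, 0, 0, 0]
    - [-0.006, 0, 0, 0]
    - [-0.01, 0, 0, 0]
    - [-0.014, 0, 0, 0]
    - [-0.017, 0, 0, 0]

```text
time: 8.8
ee_pos: [0.504, 0.0191, 0.0185]
tcp_rot: [180.0, 0.0, 153.2]
wrist_force: [-5.4, 1.9, 3.8]
opening: 0.05
grasp_force: 2.5
```

Request:
arm_command:
  series:
    - [-0.003, 0, 0, 0]
    - [-0.007, 0, 0, 0]
    - [-0.011, 0, 0, 0]
    - [-0.015, 0, 0, 0]
    - [-0.018, 0, 0, 0]

```text
time: 9.3
ee_pos: [0.5197, 0.0112, 0.0179]
tcp_rot: [180.0, -0.0, 153.3]
wrist_force: [-4.8, 3.3, 4.4]
opening: 0.05
grasp_force: 2.9
```

```bash
python3 - <<'E'
from tcp import *
inblock(np.array([.5977,-.073,1.112]))
E
```

```text
t 9.3 tcp in block mm [ 40.9 107.2] z 0.0179 yaw 153.26 blk yaw 63.71 F [-4.8  3.3  4.4] open 0.05 q [  1.   2. -16.  71.   0.  28.]
```

Request:
arm_command:
  series:
    - [-0.001, 0, 0, 0]
    - [-0.002, 0, 0, 0]
    - [-0.003, 0, 0, 0]
    - [-0.0035, 0, 0, 0]
    - [-0.004, 0, 0, 0]

```text
time: 9.8
ee_pos: [0.523, 0.0094, 0.0177]
tcp_rot: [180.0, -0.0, 153.3]
wrist_force: [-5.1, 2.6, 5.0]
opening: 0.0499
grasp_force: 2.8
```

Request:
arm_command:
  series:
    - [-0.0004, 0, 0, 0]
    - [-0.0008, 0, 0, 0]
    - [-0.0012, 0, 0, 0]
    - [-0.0016, 0, 0, 0]
    - [-0.002, 0, 0, 0]

```text
time: 10.3
ee_pos: [0.5248, 0.0085, 0.0177]
tcp_rot: [180.0, -0.0, 153.3]
wrist_force: [-5.4, 2.3, 4.7]
opening: 0.0499
grasp_force: 2.7
```

Request:
arm_command:
  series:
    - [-0.0004, 0, 0, 0]
    - [-0.0008, 0, 0, 0]
    - [-0.0012, 0, 0, 0]
    - [-0.0016, 0, 0, 0]
    - [-0.002, 0, 0, 0]

```text
time: 10.8
ee_pos: [0.525, 0.0084, 0.0177]
tcp_rot: [180.0, -0.2, 153.3]
wrist_force: [-15.1, 8.1, 11.7]
opening: 0.0497
grasp_force: 8.4
```

```bash
python3 - <<'E'
from tcp import *
inblock(np.array([.5977,-.073,1.112]))
E
```

```text
t 10.8 tcp in block mm [ 40.8 101.2] z 0.0177 yaw 153.29 blk yaw 63.71 F [-15.1   8.1  11.7] open 0.0497 q [  1.   3. -16.  71.   0.  28.]
```

The block has seated on the peg in block y: the force jumped at 24.8 mm of travel, as predicted. I'll back off now and reposition for the -x push.

Request:
arm_command:
  series:
    - [0.008, 0, 0, 0]
    - [0.012, 0, -0.03, 0]
    - [0.012, 0, -0.075, 0]
    - [0.012, 0, -0.12, 0]
    - [0.012, 0, -0.165, 0]

```text
time: 11.3
ee_pos: [0.516, 0.0127, 0.1842]
tcp_rot: [180.0, 0.1, 153.2]
wrist_force: [0.7, -0.4, -0.8]
opening: 0.0501
grasp_force: 0.0
```

Request:
arm_command:
  series:
    - [-0.013, 0.014, -0.008, 0.149]
    - [-0.026, 0.029, -0.016, 0.298]
    - [-0.04, 0.043, -0.024, 0.447]
    - [-0.053, 0.058, -0.03, 0.596]
    - [-0.066, 0.072, -0.03, 0.745]

```text
time: 11.8
ee_pos: [0.6087, 0.0476, 0.2134]
tcp_rot: [179.9, 0.1, 110.2]
wrist_force: [0.5, 0.2, 0.4]
opening: 0.0497
grasp_force: 0.0
```

Request:
arm_command:
  series:
    - [0, 0, 0, 0.149]
    - [0, 0, 0, 0.298]
    - [0, 0, 0, 0.447]
    - [0, 0, 0, 0.596]
    - [0, 0, 0, 0.745]

```text
time: 12.3
ee_pos: [0.6077, 0.0473, 0.2124]
tcp_rot: [179.9, 0.0, 67.5]
wrist_force: [0.2, -0.4, -0.6]
opening: 0.0499
grasp_force: 0.0
```

```bash
python3 - <<'E'
from tcp import *
pb=np.array([.6199,-.0841,1.11]);pj=np.array([.6170,-.0896,1.615])
b,e,j,ej,v,a,_=measure('wrist',pb,pj,'fit3.png',hueT=14)
print(b.round(4),e,a,j.round(4),ej,rel(b,j),rel(b,pj)); inblock(b)
E
```

```text
[ 0.6216 -0.0913  1.2266] 7151.156862745098 8475 [ 0.6171 -0.0895  1.618 ] 11223.623529411765 (array([-0.00195478, -0.00437233]), np.float64(-0.3914053513271829)) (array([-0.0018781 , -0.00452699]), np.float64(-0.3883872027983968))
t 12.35 tcp in block mm [125.7  59.9] z 0.2124 yaw 66.99 blk yaw 70.28 F [ 0.5  0.1 -0.2] open 0.0504 q [  4.  13.  17.  94.  -0. 117.]
```

View pics/fit3.png

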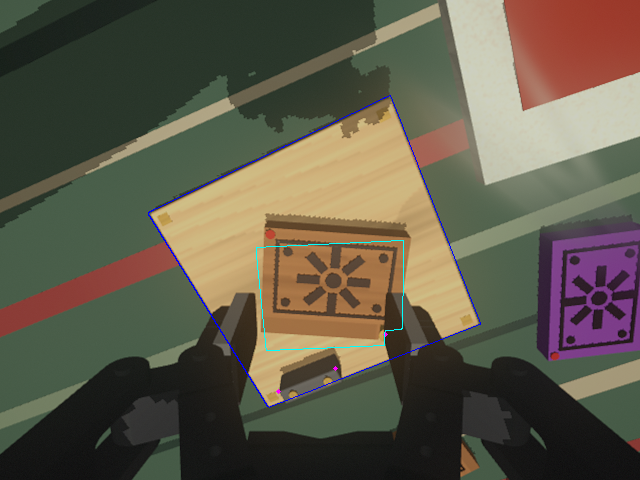

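The block fit failed here: the cyan outline is clearly off. The jig fit is good. I'll use the block's visible corners instead: red (265,227), far (408,237), stop corner (262,331).

```bash
python3 - <<'E'
from tcp import *
from scipy.optimize import least_squares
c,K,T=cam('wrist'); img=c['color']
j=np.array([.6171,-.0895,1.618])
H,S,V=masks(img)
px=np.array([(265,227),(408,237),(262,331)],float); bl=np.array([(.091,.115),(.091,-.009),(-.009,.115)])
r=least_squares(lambda p:np.ravel([proj(K,T,q) for q in world(bl,p,.034)]-px),[.6199,-.0841,1.11])
b=r.x;print(b,r.fun.round(1),rel(b,j)); inblock(b)
# refine mask w/ ROI: hull of predicted + margin
roi=cv2.dilate(render(K,T,OUT,b,.012,.034),np.ones((15,15)))>0
m=((H<=15)&(S>90)&(V>40)&roi).astype(np.uint8)*255
m=cv2.morphologyEx(m,cv2.MORPH_CLOSE,np.ones((9,9)))
b2,e=fit(K,T,m,OUT,b,.012,.034);print(b2,e,rel(b2,j))
v=img.copy(); v[cv2.Canny(render(K,T,OUT,b,.034,.034),50,150)>0]=(255,255,0); v[cv2.Canny(m,50,150)>0]=(0,255,0)
cv2.circle(v,tuple(int(round(t)) for t in proj(K,T,[j[0],j[1],.032])),2,(255,0,255),-1)
cv2.imwrite('pics/fit4.png',cv2.resize(v[200:400,220:460],None,fx=3,fy=3,interpolation=cv2.INTER_NEAREST))
E
```

```text
[ 0.618938   -0.08506709  1.10273144] [-1.5  0.1  2.5 -0.5 -1.1  0.8] (array([ 0.00434124, -0.00204512]), np.float64(-0.5152685630607186))
t 12.4 tcp in block mm [113.   69.8] z 0.2124 yaw 67.74 blk yaw 63.18 F [ 0.1 -0.7  0.1] open 0.0501 q [  4.  13.  17.  94.  -0. 117.]
[ 0.61989508 -0.08631625  1.10864368] 855.5490196078431 (array([ 0.00304832, -0.0029422 ]), np.float64(-0.5093563165643131))
```

View pics/fit4.png

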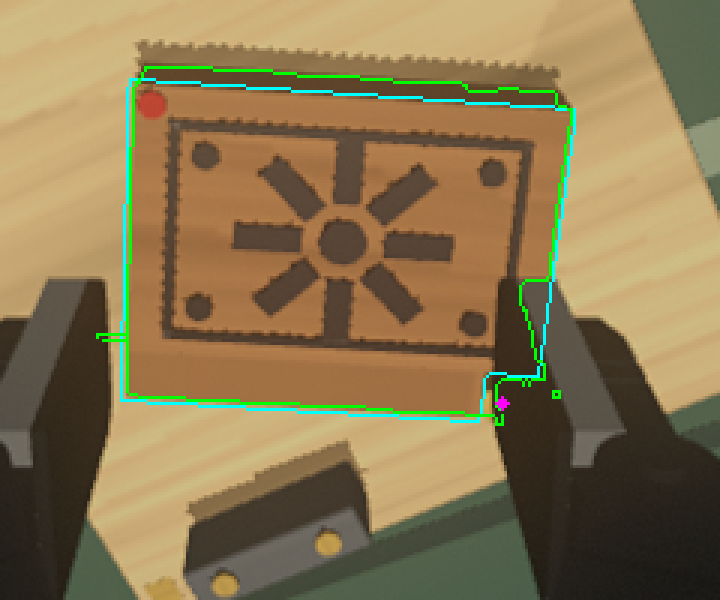

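The overlay now fits. The pose is 63.2°, with y seated (0.4 mm left) and x 4.8 mm left. I'll lower beside the x = 91 edge and push gently.

Request:
arm_command:
  series:
    - [0, 0, 0.045, 0.03]
    - [0, 0, 0.09, 0.06]
    - [0, 0, 0.135, 0.08]
    - [0, 0, 0.175, 0.08]
    - [0, 0, 0.195, 0.08]

```text
time: 12.9
ee_pos: [0.6055, 0.0471, 0.0132]
tcp_rot: [-179.8, 0.1, 63.6]
wrist_force: [0.3, 0.7, 0.3]
opening: 0.0501
grasp_force: 0.0
```

Request:
arm_command:
  series:
    - [-0.003, 0, 0, 0]
    - [-0.006, 0, 0, 0]
    - [-0.008, 0, 0, 0]
    - [-0.009, 0, 0, 0]
    - [-0.01, 0, 0, 0]

```text
time: 13.4
ee_pos: [0.6035, 0.0383, 0.0186]
tcp_rot: [179.9, -0.1, 63.3]
wrist_force: [0.3, -0.1, 0.6]
opening: 0.0501
grasp_force: 0.0
```

Request:
arm_command:
  series:
    - [-0.0006, 0, 0, 0]
    - [-0.0012, 0, 0, 0]
    - [-0.0018, 0, 0, 0]
    - [-0.0024, 0, 0, 0]
    - [-0.003, 0, 0, 0]

```text
time: 13.9
ee_pos: [0.6016, 0.0363, 0.0174]
tcp_rot: [-180.0, -0.1, 63.3]
wrist_force: [1.0, 2.5, 0.6]
opening: 0.0498
grasp_force: 2.0
```

```bash
python3 - <<'E'
from tcp import *
inblock(np.array([.619,-.085,1.103]))
E
```

```text
t 13.9 tcp in block mm [100.5  70.2] z 0.0174 yaw 63.33 blk yaw 63.2 F [1.  2.5 0.6] open 0.0498 q [  3.  13.  -4.  72.   0. 120.]
```

Request:
arm_command:
  series:
    - [-0.0006, 0, 0, 0]
    - [-0.0012, 0, 0, 0]
    - [-0.0018, 0, 0, 0]
    - [-0.0024, 0, 0, 0]
    - [-0.003, 0, 0, 0]

```text
time: 14.4
ee_pos: [0.6002, 0.0333, 0.0174]
tcp_rot: [-180.0, -0.0, 63.3]
wrist_force: [0.2, 5.3, 1.8]
opening: 0.0499
grasp_force: 2.4
```

Request:
arm_command:
  series:
    - [-0.0003, 0, 0, 0]
    - [-0.0006, 0, 0, 0]
    - [-0.0009, 0, 0, 0]
    - [-0.0012, 0, 0, 0]
    - [-0.0015, 0, 0, 0]

```text
time: 14.9
ee_pos: [0.5995, 0.032, 0.0174]
tcp_rot: [-180.0, -0.0, 63.3]
wrist_force: [0.5, 6.7, 1.2]
opening: 0.05
grasp_force: 3.0
```

Request:
arm_command:
  series:
    - [-0.0003, 0, 0, 0]
    - [-0.0006, 0, 0, 0]
    - [-0.0009, 0, 0, 0]
    - [-0.0012, 0, 0, 0]
    - [-0.0015, 0, 0, 0]

```text
time: 15.4
ee_pos: [0.5991, 0.0318, 0.0174]
tcp_rot: [-180.0, -0.2, 63.4]
wrist_force: [2.6, 12.6, 0.3]
opening: 0.0503
grasp_force: 5.7
```

```bash
python3 - <<'E'
from tcp import *
inblock(np.array([.619,-.085,1.103])); print(bot.get_obs()['torque'])
j=np.array([.6171,-.0895,1.618])
px={}
for n in('wrist','scene'):
    c,K,T=cam(n)
    if n=='scene': cv2.imwrite('pics/s5.png',cv2.resize(c['color'][170:300,210:410],None,fx=4,fy=4,interpolation=cv2.INTER_CUBIC))
    else: cv2.imwrite('pics/w5.png',c['color'])
    print(n,'pegtop',proj(K,T,[j[0],j[1],.032]).round(1))
    for t in('notch','red_corner','peg_axis','stop_corner'):
        for d in bot.mark_of(n,t)[:3]: print(t,np.round(d['location'],1),round(d['confidence'],2),np.round(ray(K,T,d['location'],.023),4))
E
```

```text
t 15.4 tcp in block mm [95.3 70.4] z 0.0174 yaw 63.38 blk yaw 63.2 F [ 2.6 12.6  0.3] open 0.0503 q [  3.  13.  -5.  72.   0. 120.]
[ 2.3477529  -0.33839408  0.25933129]
wrist pegtop [479.  531.6]
scene pegtop [292.9 224.1]
notch [235.7 294.4] 0.92 [ 0.8763 -0.084   0.023 ]
notch [293.2 225.6] 0.68 [ 0.6134 -0.0912  0.023 ]
notch [248.4 220.1] 0.6 [ 0.6529 -0.2035  0.023 ]
red_corner [229.1 200. ] 0.81 [ 0.6117 -0.2953  0.023 ]
red_corner [230.2 251.5] 0.8 [ 0.7701 -0.1766  0.023 ]
red_corner [350.9 227.4] 0.64 [0.5462 0.0409 0.023 ]
peg_axis [293.7 227.8] 0.59 [ 0.6199 -0.0857  0.023 ]
stop_corner [199.5 272.5] 0.91 [ 0.8632 -0.1983  0.023 ]
stop_corner [329.7 211. ] 0.71 [ 0.5171 -0.0371  0.023 ]
stop_corner [222.2 213.5] 0.64 [ 0.6656 -0.2784  0.023 ]
```

View pics/s5.png

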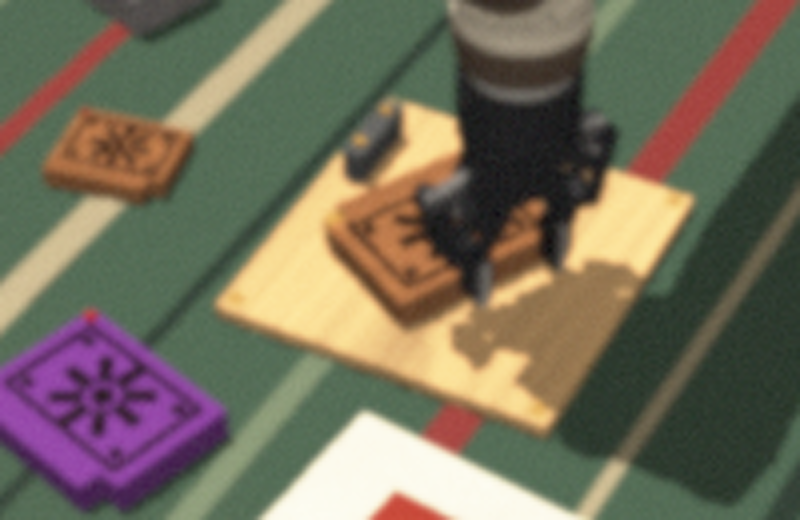

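The force rose to 12.8 N with the notch on the peg (networks put both at about (293,226) in the scene view). The block is still askew and bears on the peg. Next I'll relax, let the outer finger lead by 4°, and follow the arc about the peg.

Request:
arm_command:
  series:
    - [0.002, 0, 0, 0]
    - [0.0035, 0, 0, -0.02]
    - [0.0035, 0, 0, -0.045]
    - [0.0035, 0, 0, -0.07]
    - [0.0035, 0, 0, -0.07]

```text
time: 16.4
ee_pos: [0.6002, 0.0335, 0.0171]
tcp_rot: [-180.0, 0.0, 67.4]
wrist_force: [0.4, 1.3, -0.6]
opening: 0.0499
grasp_force: 0.6
```

Request:
arm_command:
  series:
    - [-0.0012, -0.0018, 0, -0.017]
    - [-0.0023, -0.0036, 0, -0.035]
    - [-0.0035, -0.0054, 0, -0.052]
    - [-0.0047, -0.0072, 0, -0.07]
    - [-0.0059, -0.0089, 0, -0.087]

```text
time: 16.9
ee_pos: [0.5896, 0.0315, 0.0172]
tcp_rot: [-180.0, 0.0, 72.4]
wrist_force: [0.5, 1.0, -0.7]
opening: 0.0501
grasp_force: 1.2
```

```bash
cat > arc.py <<'E'
from tcp import *
o=bot.get_obs(); p=np.array([.6171,-.0895]); psi=np.radians(o['tcp_rot'][2]); r=o['ee_pos'][:2]-p
X=np.array([np.cos(psi),np.sin(psi)]);Y=np.array([np.sin(psi),-np.cos(psi)])
F=o['wrist_force']; C=o['ee_pos'][:2]-.0095*X-.0395*Y-p
n=np.hypot(*C); # block yaw s.t. edge x=91 passes the contact corner
print('t',round(o['time'],2),'yaw',o['tcp_rot'][2].round(2),'r tool',(r@X).round(4),(r@Y).round(4),'F tool',round(F[:2]@X,1),round(F[:2]@Y,1),'Fz',F[2].round(1),'corner r',n.round(4),'blockyaw est',np.degrees(np.arctan2(C[1],C[0])-np.arccos(.091/n)).round(2),'y',np.sqrt(n*n-.091**2).round(4))
E
python3 arc.py
```

```text
t 16.9 yaw 72.38 r tool 0.107 -0.0629 F tool 1.1 0.2 Fz -0.7 corner r 0.1414 blockyaw est 68.83 y 0.1082
```

Request:
arm_command:
  series:
    - [-0.0023, -0.0036, 0, -0.035]
    - [-0.0047, -0.0072, 0, -0.07]
    - [-0.0072, -0.0106, 0, -0.105]
    - [-0.0098, -0.014, 0, -0.14]
    - [-0.0126, -0.0173, 0, -0.1745]

```text
time: 17.4
ee_pos: [0.569, 0.0251, 0.0172]
tcp_rot: [-180.0, -0.0, 82.4]
wrist_force: [-1.3, 4.6, -1.0]
opening: 0.0499
grasp_force: 2.1
```

```bash
python3 arc.py; python3 - <<'E'
from tcp import *
j=np.array([.6171,-.0895,1.618])
c,K,T=cam('scene')
for t in('notch','red_corner','peg_axis','stop_corner'):
    for d in bot.mark_of('scene',t)[:4]: 
        q=ray(K,T,d['location'],.023)
        if .48<q[0]<.66 and q[1]>-.15: print(t,np.round(d['location'],1),round(d['confidence'],2),np.round(q,4))
E
```

```text
t 17.4 yaw 82.43 r tool 0.1073 -0.0628 F tool 4.3 -1.9 Fz -1.0 corner r 0.1415 blockyaw est 78.76 y 0.1084
notch [293.4 229.5] 0.66 [ 0.6257 -0.0831  0.023 ]
red_corner [349.3 217.7] 0.7 [0.5151 0.0201 0.023 ]
peg_axis [291.6 229.9] 0.74 [ 0.6293 -0.0863  0.023 ]
peg_axis [294.8 227. ] 0.57 [ 0.6159 -0.0848  0.023 ]
stop_corner [322. 204.] 0.7 [ 0.5023 -0.0688  0.023 ]
```

Request:
arm_command:
  series:
    - [-0.0023, -0.0036, 0, -0.035]
    - [-0.0047, -0.0072, 0, -0.07]
    - [-0.0072, -0.0106, 0, -0.105]
    - [-0.0098, -0.014, 0, -0.14]
    - [-0.011, -0.0157, 0, -0.157]

```text
time: 18.15
ee_pos: [0.5526, 0.0162, 0.0175]
tcp_rot: [180.0, -0.0, 91.3]
wrist_force: [-1.5, 4.6, 1.7]
opening: 0.0501
grasp_force: 2.1
```

```bash
python3 arc.py
```

```text
t 18.15 yaw 91.33 r tool 0.1072 -0.062 F tool 4.6 -1.4 Fz 1.7 corner r 0.1409 blockyaw est 87.67 y 0.1076
```

Request:
arm_command:
  series:
    - [-0.0006, -0.0009, 0, -0.009]
    - [-0.0012, -0.0018, 0, -0.017]
    - [-0.0018, -0.0027, 0, -0.026]
    - [-0.0023, -0.0036, 0, -0.035]
    - [-0.0029, -0.0045, 0, -0.044]

```text
time: 18.65
ee_pos: [0.5482, 0.0135, 0.0175]
tcp_rot: [180.0, -0.1, 93.8]
wrist_force: [-1.6, 5.7, 1.8]
opening: 0.0497
grasp_force: 3.0
```

```bash
python3 arc.py
```

```text
t 18.65 yaw 93.8 r tool 0.1073 -0.0619 F tool 5.8 -1.2 Fz 1.8 corner r 0.1409 blockyaw est 90.05 y 0.1076
```

Request:
arm_command:
  series:
    - [-0.0003, -0.0005, 0, -0.0045]
    - [-0.0006, -0.0009, 0, -0.009]
    - [-0.0009, -0.0014, 0, -0.013]
    - [-0.0012, -0.0018, 0, -0.0175]
    - [-0.0015, -0.0023, 0, -0.022]

```text
time: 19.15
ee_pos: [0.5459, 0.012, 0.0175]
tcp_rot: [-180.0, -0.1, 95.1]
wrist_force: [-2.9, 6.2, 2.3]
opening: 0.0503
grasp_force: 3.3
```

```bash
python3 arc.py
```

```text
t 19.15 yaw 95.06 r tool 0.1074 -0.062 F tool 6.5 -2.4 Fz 2.3 corner r 0.141 blockyaw est 91.3 y 0.1077
```

Request:
arm_command:
  series:
    - [-0.0001, -0.0002, 0, -0.002]
    - [-0.0002, -0.0004, 0, -0.004]
    - [-0.0003, -0.0005, 0, -0.005]
    - [-0.0005, -0.0007, 0, -0.007]
    - [-0.0006, -0.0009, 0, -0.009]

```text
time: 19.65
ee_pos: [0.545, 0.0113, 0.0175]
tcp_rot: [-180.0, -0.1, 95.6]
wrist_force: [-2.5, 6.8, 2.3]
opening: 0.0499
grasp_force: 3.5
```

```bash
python3 arc.py
```

```text
t 19.65 yaw 95.57 r tool 0.1074 -0.0619 F tool 7.0 -1.8 Fz 2.3 corner r 0.141 blockyaw est 91.81 y 0.1076
```

Request:
arm_command:
  series:
    - [-0.0001, -0.0002, 0, -0.002]
    - [-0.0002, -0.0004, 0, -0.004]
    - [-0.0003, -0.0005, 0, -0.005]
    - [-0.0005, -0.0007, 0, -0.007]
    - [-0.0006, -0.0009, 0, -0.009]

```text
time: 20.15
ee_pos: [0.5441, 0.0107, 0.0174]
tcp_rot: [-180.0, -0.1, 96.1]
wrist_force: [-2.0, 6.2, 3.0]
opening: 0.0499
grasp_force: 3.6
```

```bash
python3 arc.py
```

```text
t 20.15 yaw 96.09 r tool 0.1074 -0.0619 F tool 6.3 -1.4 Fz 3.0 corner r 0.1409 blockyaw est 92.33 y 0.1076
```

Request:
arm_command:
  series:
    - [-0.0001, -0.0002, 0, -0.002]
    - [-0.0002, -0.0003, 0, -0.003]
    - [-0.0003, -0.0004, 0, -0.004]
    - [-0.0004, -0.0006, 0, -0.006]
    - [-0.0005, -0.0007, 0, -0.007]

```text
time: 20.65
ee_pos: [0.5436, 0.0103, 0.0175]
tcp_rot: [-180.0, -0.1, 96.5]
wrist_force: [-3.2, 9.1, 2.5]
opening: 0.05
grasp_force: 4.3
```

```bash
python3 arc.py
```

```text
t 20.65 yaw 96.49 r tool 0.1075 -0.0618 F tool 9.4 -2.1 Fz 2.5 corner r 0.1409 blockyaw est 92.67 y 0.1076
```

Request:
arm_command:
  series:
    - [-0.0001, 0, 0, 0]
    - [-0.0002, 0, 0, 0]
    - [-0.0002, 0, 0, 0]
    - [-0.0002, 0, 0, 0]
    - [-0.0002, 0, 0, 0]

```text
time: 21.15
ee_pos: [0.5436, 0.0103, 0.0175]
tcp_rot: [-180.0, -0.1, 96.5]
wrist_force: [-2.9, 8.7, 2.9]
opening: 0.05
grasp_force: 4.6
```

```bash
python3 arc.py; python3 - <<'E'
from tcp import *
j=np.array([.6171,-.0895,1.618])
c,K,T=cam('wrist','w6.png'); v=c['color']
for q,z in [((91,115),.034),((91,-9),.034),((-9,115),.034),((-9,115),.038),((-9,55),.038)]:
    P=world(np.array([q])/1e3,j,z)[0]; print(q,z,proj(K,T,P).round(1))
    cv2.circle(v,tuple(int(round(t)) for t in proj(K,T,P)),1,(255,255,0) if z==.034 else (255,0,255),-1)
a=v; s=c['color']
c,K,T=cam('scene'); v=c['color']
for q,z in [((91,115),.034),((91,-9),.034),((-9,115),.034),((-9,115),.038),((-9,55),.038),((0,0),.032)]:
    P=world(np.array([q])/1e3,j,z)[0]
    cv2.circle(v,tuple(int(round(t)) for t in proj(K,T,P)),1,(255,255,0) if z==.034 else (255,0,255),-1)
u=cv2.resize(v[180:270,250:390],(400,257*1),interpolation=cv2.INTER_CUBIC)
w=cv2.resize(a,(400,300)); cv2.imwrite('pics/chk.png',np.hstack([w,np.vstack([u,np.zeros((43,400,3),np.uint8)])]))
E
```

```text
t 21.15 yaw 96.49 r tool 0.1074 -0.0618 F tool 9.0 -1.9 Fz 2.9 corner r 0.1409 blockyaw est 92.69 y 0.1076
(91, 115) 0.034 [189.6 353.4]
(91, -9) 0.034 [524.1 372.6]
(-9, 115) 0.034 [196.6 549. ]
(-9, 115) 0.038 [193.8 558.7]
(-9, 55) 0.038 [332.6 565.3]
```

Request:
arm_command:
  series:
    - [-0.0001, 0, 0, 0]
    - [-0.0002, 0, 0, 0]
    - [-0.0003, 0, 0, 0]
    - [-0.0004, 0, 0, 0]
    - [-0.0004, 0, 0, 0]

```text
time: 21.75
ee_pos: [0.5436, 0.0102, 0.0175]
tcp_rot: [-180.0, -0.2, 96.5]
wrist_force: [-4.5, 10.6, 3.1]
opening: 0.0502
grasp_force: 5.6
```

```bash
python3 arc.py
```

```text
t 21.75 yaw 96.5 r tool 0.1074 -0.0618 F tool 11.1 -3.3 Fz 3.1 corner r 0.1409 blockyaw est 92.7 y 0.1075
```

The block is home: the TCP has stopped and the force rises. I'll ease to about 8 N and hold.

Request:
arm_command:
  series:
    - [0.0005, 0, 0, 0]
    - [0.0006, 0, 0, 0]
    - [0.0006, 0, 0, 0]
    - [0.0006, 0, 0, 0]
    - [0.0006, 0, 0, 0]

```text
time: 22.25
ee_pos: [0.5436, 0.0103, 0.0175]
tcp_rot: [-180.0, -0.1, 96.5]
wrist_force: [-3.8, 8.3, 3.1]
opening: 0.0501
grasp_force: 4.0
```

Request:
arm_command:
  series:
    - [0, 0, 0, 0]
    - [0, 0, 0, 0]
    - [0, 0, 0, 0]
    - [0, 0, 0, 0]
    - [0, 0, 0, 0]

```text
time: 22.75
ee_pos: [0.5436, 0.0103, 0.0175]
tcp_rot: [-180.0, -0.1, 96.5]
wrist_force: [-3.1, 8.4, 2.0]
opening: 0.0504
grasp_force: 4.1
```

Request:
arm_command:
  series:
    - [0, 0, 0, 0]
    - [0, 0, 0, 0]
    - [0, 0, 0, 0]
    - [0, 0, 0, 0]
    - [0, 0, 0, 0]

```text
time: 23.25
ee_pos: [0.5436, 0.0103, 0.0175]
tcp_rot: [-180.0, -0.1, 96.5]
wrist_force: [-3.1, 7.5, 2.8]
opening: 0.05
grasp_force: 4.1
```

Request:
arm_command:
  series:
    - [0.002, 0, 0, 0]
    - [0.006, 0, 0, 0]
    - [0.015, 0, 0, 0]
    - [0.025, 0, 0, 0]
    - [0.025, 0, 0, 0]

```text
time: 23.75
ee_pos: [0.5406, 0.0355, 0.0173]
tcp_rot: [-180.0, -0.0, 96.6]
wrist_force: [0.2, 0.4, -0.1]
opening: 0.0498
grasp_force: 0.0
```

Request:
arm_command:
  series:
    - [0, 0, -0.04, 0]
    - [0, 0, -0.08, 0]
    - [-0.01, 0, -0.12, 0]
    - [-0.03, 0, -0.16, 0]
    - [-0.05, 0, -0.2, 0]

```text
time: 24.25
ee_pos: [0.5463, -0.0157, 0.2191]
tcp_rot: [180.0, 0.0, 96.6]
wrist_force: [1.4, -0.6, -0.1]
opening: 0.0497
grasp_force: 0.0
```

```bash
python3 - <<'E'
from tcp import *
j0=np.array([.6171,-.0895,1.618])
c,K,T=cam('wrist','w7.png'); img=c['color']; H,S,V=masks(img)
seed=tuple(map(float,proj(K,T,world(np.array([[.1,.05]]),j0,.012)[0])))
mb=cv2.dilate(render(K,T,OUT,j0,.012,.038),np.ones((9,9)))>0
j,ej=fit(K,T,big((H<33)&(S>50)&(V>60)|mb,seed),BRD,j0,0,.012)
m=((H<=15)&(S>90)&(V>40)&mb).astype(np.uint8)*255; m=cv2.morphologyEx(m,cv2.MORPH_CLOSE,np.ones((9,9)))
b,e=fit(K,T,m,OUT,j0,.012,.034); print(j,ej,b,e,rel(b,j),rel(b,j0))
v=img.copy(); P=render(K,T,OUT,j0,.034,.034); v[cv2.Canny(P,50,150)>0]=(255,255,0)
for q,z in [((0,0),.032),((-9,115),.038),((-9,55),.038)]:
    cv2.circle(v,tuple(int(round(t)) for t in proj(K,T,world(np.array([q])/1e3,j0,z)[0])),1,(255,0,255),-1)
p=proj(K,T,world(np.array([[.041,.053]]),j0,.03)[0]).astype(int); x0,y0=max(p[0]-105,0),max(min(p[1]-100,300),0)
u=lambda a:cv2.resize(a[y0:y0+180,x0:x0+210],(400,343),interpolation=cv2.INTER_CUBIC)
cv2.imwrite('pics/chk2.png',np.hstack([u(img),u(v)])); print(x0,y0)
E
```

```text
[ 0.61742747 -0.0895897   1.61758782] 12523.686274509804 [ 0.61715939 -0.08919361  1.63599122] 631.0705882352942 (array([0.0004082 , 0.00024925]), np.float64(0.018403402602225505)) (array([ 3.03246668e-04, -7.37862290e-05]), np.float64(0.01799122398870545))
227 142
```

View pics/chk2.png

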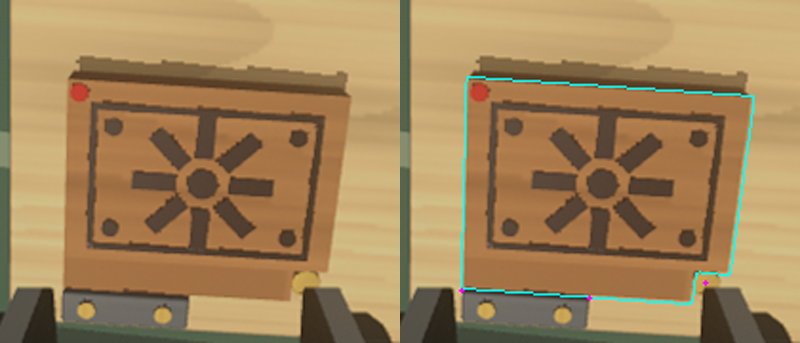

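The picture shows the block flush on the bar (its edge on the face marks) and the notch seated on the peg, within 0.5 mm of the seated outline. The robot is clear, so I'm handing in.

```bash
python3 -c "
from workcell import bot
print(bot.job_done())"
```

```text
the job is handed in; nothing more can be done
None
```

The job is handed in: the last picture shows the block seated on the peg and flush with the stop after a 1.5 s hold at about 8–9 N, but one push onto the peg peaked at 17 N sideways (20.8 N counting the vertical part), which may count against the 20 N limit.

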